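Stand a slide carrier on edge and set the drying air

TASK

Take the blue slide carrier off the sloping drain rack and stand it upright on its long thin edge, wholly on the yellow strip of the air-drying station, with its glass slides facing the air bar, and let go. Then open the air valve half way, so that its red lever points along the green mark (45 degrees), with the carrier still standing. Leave the slide box, the canister and the dropper bottle where they are.

Things in the scene. Friction and masses are not known exactly. Their poses are not given: they have to be found in the camera images.
- carrier: Slide carrier: rigid blue slab 86 x 127 x 16 mm (its x, y, z), about 160 g, four glass slides on its +z face. Origin: centre of the back (-z) face. At the start it leans on the rack 40 degrees from vertical: +x points down the slope, roughly to the robot's left; +z looks up and left. Grip it across its thickness at mid upper long edge (-x), tool leaning along the slope.
- carrier_mid (a point): Centre of the carrier slab: 43 mm from either long edge, 8 mm from either face. Axes as the carrier's.
- rack: Drain rack, fixed: grey base 130 x 140 x 8 mm, two white sloping rails 14 mm wide, 53 mm either side of the middle, open between, so a finger fits behind the carrier. They reach 71 mm up the carrier. Its lower edge rests on a lip 14 mm high, 30 mm above the table: lift it out up the slope. Origin: centre of the underside; -x is the upper edge's side.
- station: Air-drying station, fixed: grey base plate 180 x 340 x 6 mm (x from -90 to +90, y from -190 to +150 mm), with a yellow strip, a horizontal air bar and a ball valve with a lever. Origin on the table; +x goes from the strip to the air bar, z up.
- strip (a point): Centre of the yellow strip, on the top of the base plate (6 mm above the table), at station (-45, 65) mm. The strip is painted, flat, 40 mm (x) by 150 mm (y); axes as the station's.
- air_bar (a point): Middle of the air bar's blowing length: a horizontal aluminium tube of 24 mm diameter along the station's y, its axis 45 mm above the table (top at 57 mm), 95 mm beyond the strip's centre line in the station's +x.
- valve_axis (a point): On the vertical axis of the valve lever, at the lever's mid height, 103 mm above the table, at station (50, -115) mm. Below the lever is a white dial, 140 mm across, its top 65 mm above the table, with black marks at closed and fully open and a wide green mark half way.
- lever_grip (a point): Grip point on the red lever, 60 mm from its axis, at its mid height (103 mm above the table). The lever is a straight bar 12 mm wide, 24 mm tall (91 to 115 mm above the table), its end 94 mm from the axis.
- air_valve (a joint): Valve lever angle, rad: 0 closed (lever points from its axis to the station's -x), 1.571 fully open (to the station's -y, away from the strip); grows counter-clockwise from above; 0.785 = half open, at the green mark. Stops at both ends, stays where it is left; takes about 0.12 N m (2 N at the grip point).
- slide_box: Bystander: loose red slide box 82 x 60 x 28 mm with a white top, flat on the table beyond the work. Origin: centre of its underside.
- canister: Bystander: loose white round canister, 60 mm across, 150 mm tall. Origin: centre of its underside.
- dropper: Bystander: loose amber dropper bottle with a yellow cap, 40 mm across, 80 mm tall, near the robot. Origin: centre of its underside.
Mind the look-alikes: they are no part of the job. Of the things like the carrier, leave any that is brown; of the rest the smaller one is meant.

How it is judged:
On the way, in this order (a step that is already met when the one before it is completed fails the run):
1. the carrier stands upright on its long edge on the yellow strip, slides towards the air bar, released (angle between carrier's own z axis and vertical between 1.511 and 1.631 rad and angle between carrier's own y axis and vertical between 1.511 and 1.631 rad and x of carrier_mid in the frame of strip between -0.014 and 0.014 m and y of carrier_mid in the frame of strip between -0.014 and 0.014 m and z of carrier_mid in the frame of strip between 0.038 and 0.048 m and angle between the z axis of carrier and the x axis of station, either way round below 0.2 rad and z of air_bar in the frame of carrier above 0.02 m and contact force between the fingers and carrier below 0.1 N and linear speed of carrier below 0.02 m/s and angular speed of carrier below 0.1 rad/s), for 0.3 s.
2. the air valve is at half open, let go (value of joint air_valve between 0.68 and 0.89 rad and velocity of joint air_valve between -0.03 and 0.03 rad/s and contact force between the fingers and station below 0.1 N), for 0.2 s.
At the end, for the whole second after the job is handed in: The carrier stands released and still on its long edge, upright within 3.4 degrees, its centre within 14 mm of the strip's centre along and across the strip, square to the air bar within 11 degrees, slide face towards the bar; the valve lever is at rest at 45 degrees, within 6 degrees, released (all of step 1 and all of step 2); the robot touches nothing.
It fails at once if the red slide box is moved more than 20 mm or tipped (distance of slide_box from where it was at the start of the episode above 0.02 m or angle between slide_box's own z axis and vertical above 0.3 rad).
It fails at once if the white canister is moved more than 20 mm or tipped (distance of canister from where it was at the start of the episode above 0.02 m or angle between canister's own z axis and vertical above 0.3 rad).
It fails at once if the amber dropper bottle is moved more than 20 mm or tipped (distance of dropper from where it was at the start of the episode above 0.02 m or angle between dropper's own z axis and vertical above 0.3 rad).
It also fails if it takes over 64 s, if anything falls off the work surface, if the arm or the gripper's body presses on something with over 40 N, if the wrist force passes 120 N, or if a joint passes its speed limit or range.

ROBOT

A 6-joint arm with a two-finger parallel gripper is mounted at the origin on the work surface. World frame = base frame: x ahead of the robot, y to its left, z up, the work surface at z = 0. Lengths are in m, angles in rad, forces in N, time in s.
With the tool pointing down it reaches from about 0.275 to 0.875 m from the base axis. Payload 12.5 kg.
Tool frame: the origin (TCP) lies on the centre line of the jaws, within the pads' length; the fingertips stand r.finger_overhang ahead of it and the grasp point (between the pads) lies 3 mm ahead of it (r.finger_overhang is the distance from the TCP to the fingertips, in m); z points along the fingers, y is the line along which they close (so a half turn about z gives the same grasp; the last joint's range is limited). The gripper opens to 85 mm and grips with 20 to 120 N. Pads are 22 mm wide; open, the fingers measure 114 mm over their backs; the gripper's body (76 mm by 85 mm) begins 54 mm behind the grasp point. The pads swing forward as they close: fully open they stand 13 mm farther back than shut.
Start: joints at [-1.327, 0.351, 1.652, -0, 1.139, -0.085], TCP at [0.178, -0.521, 0.233] pointing down, gripper open.
Joint ranges: [-2.75, 2.75], [-0.79, 2.1], [0.01, 2.65], [-1.57, 4.71], [0.07, 3.14], [-2.87, 2.87]. Speed limits (rad/s): [2.22, 2.22, 2.79, 3.14, 3.14, 3.14].

INTERFACE

Orientations are given as a unit quaternion [x, y, z, w].
In Python, from cell import r, optics gives the robot as it stands. The module is installed in compiled form; this text tells all that it offers. Calls block until the motion is done:
- r.move_to(position, orientation): joint-space move of the TCP to a pose.
- r.move_linear(position, rot=None, vel=0.15): straight line of the TCP; rot=None keeps the orientation; vel is the mean speed in m/s.
- r.set_joints(angles): joint-space move.
- r.set_gripper(opening, squeeze=None): opening from 0.0 (shut) to 1.0 (fully open); squeeze is the grip in N (None keeps the last); returns when the fingers have stopped.
- r.sleep(seconds).
- r.inverse_kinematics(position, orientation): joint angles nearest the present ones, or None.
- optics.get_image(name): name is "scene" or "top"; returns a dict with "pixels" (480x640x3 uint8, red, green, blue), "depth" (480x640 float32, m along the optical axis (not along the pixel's ray), 0 where there is no reading), "fx", "fy", "cx", "cy" (pixels), "camera_from_world" (4x4, takes a point from world to camera coordinates). Camera axes: x right, y down, z forward; pixel columns grow to the right and rows downward; lengths in m; the calibration is good to about 2 mm. A picture is of the moment at which its call begins.
A pose or a line that the arm cannot do raises r.PlanningError and nothing moves.
- r.hand_in(): hands the job in; it is judged then, once.
Readings, each from a call of its own:
- r.current_t(): time.
- r.current_q(): joint angles.
- r.current_qvel(): joint speeds.
- r.current_effort(): joint torques, N m.
- r.current_tool_pos(): TCP position.
- r.current_ee_rot(): TCP orientation.
- r.current_contact_force(): force on the tool from outside, world axes, zero at the start.
- r.current_torque(): the same for the moment, N m.
- r.current_opening(): opening from 0.0 (shut) to 1.0 (fully open).
- r.current_finger_force(): force on a finger pad.
Only numpy, scipy, OpenCV 4.12 (cv2) and the standard library are available. Lean on these libraries where they do the work, as an engineer would, in place of code of your own. Each camera call takes 0.05 s, during which the arm holds its last target. There are 200 camera calls.

## Working session

There is one attempt and no reset: what is moved stays moved. The work goes in short steps, each a Python script; the robot and the scene stay as the last script left them, time stands still between calls to the robot, and variables do not carry over. Pictures are saved under pics/ and viewed, at most 10 in all, crops included, and the job is handed in when it is done.

```bash
mkdir -p pics; cat > h.py <<'E'
import numpy as np, cv2
from cell import r, optics
from scipy.spatial.transform import Rotation as R
def shot(n,f=None):
    d=optics.get_image(n)
    if f: cv2.imwrite('pics/'+f,cv2.cvtColor(d['pixels'],cv2.COLOR_RGB2BGR))
    return d
def cloud(d):
    v,u=np.mgrid[:480,:640]; z=d['depth'].astype(float)
    P=np.stack([(u-d['cx'])/d['fx']*z,(v-d['cy'])/d['fy']*z,z],-1)
    T=np.linalg.inv(d['camera_from_world'])
    W=P@T[:3,:3].T+T[:3,3]; W[z==0]=np.nan
    return W
E
python3 - <<'E'
from h import *
for n in('scene','top'):
    d=shot(n,n+'0.png'); T=np.linalg.inv(d['camera_from_world']); print(n,d['fx'],T.round(3).tolist())
    np.savez(n+'0.npz',**d)
print(r.finger_overhang,r.current_t(),r.current_ee_rot())
E
```

```text
scene 478.5776879973967 [[-0.152, 0.551, -0.82, 1.419], [0.988, 0.105, -0.113, 0.084], [0.024, -0.828, -0.561, 0.691], [0.0, 0.0, 0.0, 1.0]]
top 532.5127060479753 [[0.0, -0.987, 0.161, 0.314], [-1.0, 0.003, 0.024, -0.056], [-0.024, -0.161, -0.987, 1.502], [0.0, 0.0, 0.0, 1.0]]
0.022 0.1 [ 9.86515036e-01  1.63669759e-01 -3.17087752e-05 -5.40726469e-04]
```

View pics/scene0.png

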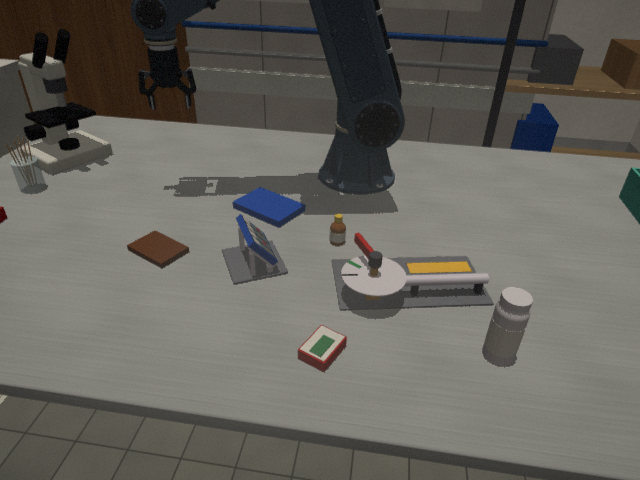

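View pics/top0.png

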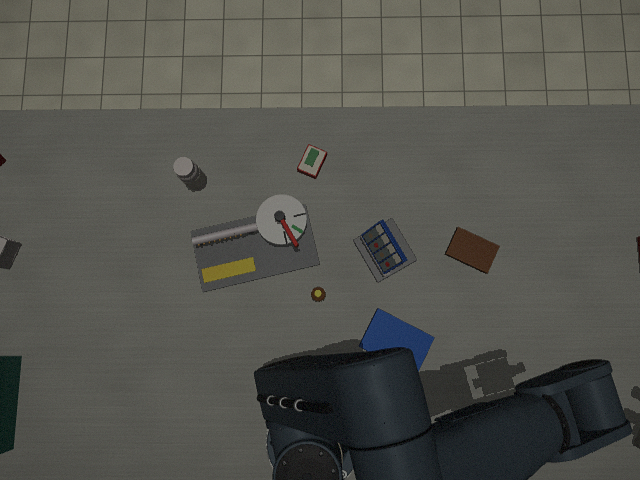

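The pictures show the rack at top (385,248) with a blue slab leaning on it, and the station at (255,245). Look-alikes are:
- the blue slab on the rack, top (388,243)
- a larger blue slab lying flat, top (397,340)
- a brown slab, top (472,250)

By the description I want the one on the rack: it is blue, smaller and carries slides.

```bash
cat > m.py <<'E'
from h import *
D={n:dict(np.load(n+'0.npz')) for n in('scene','top')}
C={n:cloud(D[n]) for n in D}
H={n:cv2.cvtColor(D[n]['pixels'],cv2.COLOR_RGB2HSV) for n in D}
def pts(n,lo,hi,box):
    m=cv2.inRange(H[n],lo,hi)>0; b=np.zeros_like(m); b[box[1]:box[3],box[0]:box[2]]=1
    m&=b; return C[n][m],np.argwhere(m)
def rect(P):
    c,s,a=cv2.minAreaRect(P[:,:2].astype(np.float32)); return np.round(c,4),np.round(s,4),round(a,2)
p,_=pts('top',(18,120,80),(35,255,255),(190,250,270,290)); print('strip',rect(p),np.nanmedian(p[:,2]))
p,_=pts('scene',(15,120,80),(35,255,255),(400,255,480,280)); print('strip scene',rect(p),np.nanmedian(p[:,2]))
p,_=pts('top',(0,120,60),(8,255,255),(270,205,310,260)); p=p[p[:,2]>.09]; print('lever',len(p),rect(p),np.nanmedian(p[:,2]))
p,_=pts('scene',(0,120,60),(8,255,255),(345,225,385,262)); print('lever sc',len(p),rect(p[p[:,2]>.105]),np.nanmedian(p[:,2]))
for n,b in (('top',(345,205,425,285)),('scene',(225,210,285,280))):
    p,ij=pts(n,(105,120,40),(125,255,255),b)
    p=p[np.isfinite(p).all(1)]; print(n,'carrier',len(p),p.min(0).round(3),p.max(0).round(3),ij.min(0),ij.max(0))
    np.save('car_'+n,p)
# base plate & rack corners at known z, dial
for nm,b,zr in (('base',(180,185,330,300),(.002,.012)),('rack',(345,205,425,290),(.003,.014))):
    W=C['top'][b[1]:b[3],b[0]:b[2]]; m=(W[...,2]>zr[0])&(W[...,2]<zr[1])&(H['top'][b[1]:b[3],b[0]:b[2],2]<110)
    g=cv2.morphologyEx(m.astype(np.uint8),cv2.MORPH_OPEN,np.ones((3,3)));print(nm,m.sum(),rect(W[g>0]))
W=C['top'][185:255,245:320];m=(W[...,2]>.058)&(W[...,2]<.075)&(H['top'][185:255,245:320,2]>120);q=W[m];print('dial',cv2.minEnclosingCircle(q[:,:2].astype(np.float32)),q[:,2].mean())
for nm,b in (('dropper',(305,280,330,305)),):
    W=C['top'][b[1]:b[3],b[0]:b[2]];q=W[W[...,2]>.04];print(nm,np.median(q,0))
a=D['top']['pixels'][200:290,340:430];s=D['scene']['pixels'][200:290,215:305]
cv2.imwrite('pics/crop.png',cv2.cvtColor(np.hstack([cv2.resize(x,(400,400),interpolation=2) for x in(a,s)]),cv2.COLOR_RGB2BGR))
E
python3 m.py
```

```text
strip (array([0.4631, 0.2423]), array([0.04  , 0.1509]), 13.57) 0.007147982663058938
strip scene (array([0.4625, 0.2432]), array([0.0441, 0.1522]), 11.21) 0.0040398709941869
lever 118 (array([0.5519, 0.0616]), array([0.0799, 0.0111]), 30.46) 0.11483147496295676
lever sc 144 (array([0.5516, 0.0613]), array([0.0752, 0.013 ]), 30.68) 0.11189230280799645
top carrier 337 [ 0.449 -0.248  0.038] [ 0.587 -0.136  0.112] [220 362] [273 406]
scene carrier 492 [ 0.292 -0.273  0.003] [ 0.589 -0.136  0.105] [210 236] [259 284]
base 7317 (array([0.5849, 0.1908]), array([0.3057, 0.3547]), 14.08)
rack 2014 (array([ 0.5189, -0.2016]), array([0.1407, 0.1345]), 29.01)
dial ((0.5964996218681335, 0.105186328291893), 0.08498769253492355) 0.06560399196862618
dropper [ 0.39234475 -0.0144244   0.05666745]
```

View pics/crop.png

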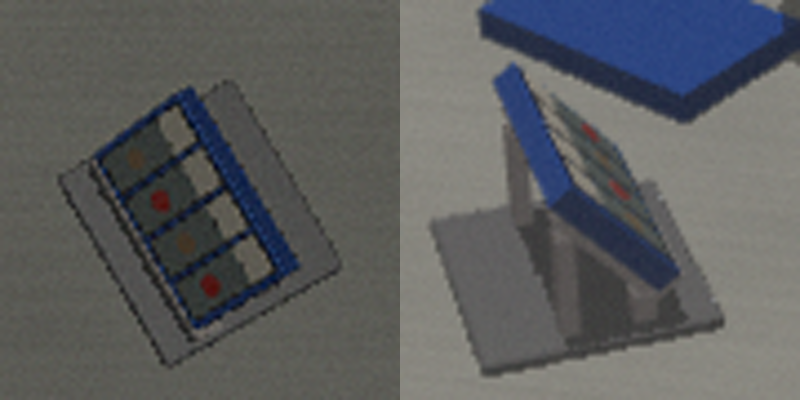

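The crop confirms it: the blue slab with four slides on the rack is the carrier (upper edge crop (240,180), lower edge (145,247)). The flat blue slab at the top of the right half is the larger one. Next I refine its pose.

```bash
cat > m2.py <<'E'
from h import *
P=np.load('car_top.npy'); S=np.load('car_scene.npy'); S=S[(S[:,2]>.03)&(S[:,0]>.42)]
# yaw: blue points' y-extent rectangle in world xy
print(cv2.minAreaRect(P[:,:2].astype(np.float32)))
for yaw in (117,119,121):
    u=np.array([np.cos(np.radians(yaw)),np.sin(np.radians(yaw)),0]);up=np.array([0,0,1.]);s,c=np.sin(np.radians(40)),np.cos(np.radians(40))
    M=np.c_[s*u-c*up,np.cross(up,u),c*u+s*up]
    for q in(P,S):
        L=q@M; print(yaw,len(q),[np.percentile(L[:,i],[0,2,10,50,90,98,100]).round(4).tolist() for i in range(3)])
    L=P@M; f=L[np.abs(L[:,2]-np.percentile(L[:,2],60))<.004]; A=np.c_[f[:,:2],np.ones(len(f))]; print('slope',np.linalg.lstsq(A,f[:,2],rcond=None)[0])
    # rim band along the upper edge: line direction
    w=L[L[:,0]<L[:,0].min()+.02]; 
    print('upper edge slope dx/dy',[np.polyfit(*zip(*[(b,w[abs(w[:,1]-b)<.006][:,0].min()) for b in np.linspace(w[:,1].min()+.01,w[:,1].max()-.01,8)]),1)])
E
python3 m2.py
```

```text
((0.5185168981552124, -0.19141417741775513), (0.1258210837841034, 0.06585416197776794), 29.579008102416992)
117 337 [[-0.3619, -0.361, -0.3588, -0.3543, -0.2887, -0.2736, -0.2695], [-0.4384, -0.4372, -0.4332, -0.3748, -0.3156, -0.3128, -0.3119], [-0.2765, -0.2751, -0.2695, -0.2618, -0.2569, -0.2545, -0.254]]
117 227 [[-0.3572, -0.3557, -0.3549, -0.3527, -0.3393, -0.2913, -0.2732], [-0.4404, -0.4395, -0.4363, -0.3904, -0.3325, -0.3172, -0.3152], [-0.2753, -0.2734, -0.2715, -0.2645, -0.2583, -0.2574, -0.2571]]
slope [ 0.00576001 -0.02129777 -0.26631571]
upper edge slope dx/dy [array([-0.02618636, -0.37043791])]
119 337 [[-0.3699, -0.3686, -0.3669, -0.3628, -0.2967, -0.2812, -0.2784], [-0.4235, -0.4226, -0.4194, -0.3604, -0.3012, -0.2986, -0.2977], [-0.2855, -0.2845, -0.2797, -0.271, -0.267, -0.2651, -0.2638]]
119 227 [[-0.3651, -0.3637, -0.3628, -0.3612, -0.349, -0.301, -0.2828], [-0.4259, -0.4248, -0.4218, -0.3751, -0.3171, -0.3019, -0.3], [-0.2835, -0.2828, -0.2816, -0.2744, -0.2692, -0.2687, -0.2683]]
slope [ 0.00594516 -0.00349249 -0.26923135]
upper edge slope dx/dy [array([-0.00391654, -0.37028786])]
121 337 [[-0.378, -0.3766, -0.3749, -0.3707, -0.3044, -0.289, -0.2851], [-0.4093, -0.4078, -0.4041, -0.3455, -0.2864, -0.2839, -0.2826], [-0.2945, -0.2932, -0.2894, -0.2804, -0.2762, -0.2738, -0.2716]]
121 227 [[-0.3737, -0.3718, -0.371, -0.3691, -0.3583, -0.3104, -0.292], [-0.4114, -0.4096, -0.4066, -0.3593, -0.3014, -0.2863, -0.2843], [-0.2933, -0.293, -0.2913, -0.284, -0.2791, -0.2779, -0.2774]]
slope [ 0.00645107  0.01136443 -0.27317065]
upper edge slope dx/dy [array([ 0.01849685, -0.37041847])]
```

```bash
cat > plan.py <<'E'
from h import *
rad=np.radians; up=np.array([0,0,1.])
def fr(x,y,z): return R.from_matrix(np.c_[x,y,z])
yaw=rad(119.4);u=np.array([np.cos(yaw),np.sin(yaw),0]);s,c=np.sin(rad(40)),np.cos(rad(40))
cx,cy,cz=s*u-c*up,np.cross(up,u),c*u+s*up
y0=rad(119);u0=np.array([np.cos(y0),np.sin(y0),0]);M0=np.c_[s*u0-c*up,np.cross(up,u0),c*u0+s*up]
edge=M0@np.array([-.369,-.3615,-.2765])          # mid of upper long edge
grasp=edge+.013*cx                               # TCP at the grasp
sy=rad(13.7); sx=np.array([np.cos(sy),np.sin(sy),0]); syv=np.cross(up,sx)
strip=np.array([.463,.2425,.006])
axis=strip+.095*sx-.18*syv; axis[2]=.103
def qg(sg): return fr(sg*np.cross(cz,cx),sg*cz,cx).as_quat()
def qp(sg): return fr(sg*np.cross(sx,-up),sg*sx,-up).as_quat()
def lev(th,sg):  # lever direction th in station; tool y across it
    d=-(np.cos(th)*sx+np.sin(th)*syv); t=np.cross(up,d)
    return axis+.06*d, fr(sg*np.cross(t,-up),sg*t,-up).as_quat()
E
python3 - <<'E'
from plan import *
print(edge,grasp,axis)
for sg in(1,-1):
    for nm,p,q in (('pre',grasp-.1*cx,qg(sg)),('grasp',grasp,qg(sg)),('lift',grasp-.07*cx,qg(sg)),('up',grasp-.07*cx+.1*up,qg(sg)),('over',strip+.25*up,qp(sg)),('place',strip+.073*up,qp(sg)),
      ('lev0',*lev(.295,sg)),('lev1',*lev(.785,sg)),('lev1u',lev(.785,sg)[0]+.12*up,lev(.785,sg)[1])):
        j=r.inverse_kinematics(p,q); print(sg,nm,np.round(p,3),None if j is None else np.round(j,2))
E
```

```text
[ 0.5338545  -0.2174455   0.10493963] [ 0.52975239 -0.21016543  0.09498105] [0.59792803 0.09012078 0.103     ]
1 pre [ 0.561 -0.266  0.172] [-0.63  0.87  1.08  0.28  1.83 -2.73]
1 grasp [ 0.53  -0.21   0.095] [-0.59  0.86  1.31  0.29  1.61 -2.76]
1 lift [ 0.552 -0.249  0.149] [-0.62  0.86  1.15  0.28  1.77 -2.74]
1 up [ 0.552 -0.249  0.249] [-0.62  0.77  1.08  0.29  1.93 -2.69]
1 over [0.463 0.242 0.256] [ 0.39  0.28  1.69 -0.    1.17  0.15]
1 place [0.463 0.242 0.079] [ 0.39  0.52  1.84 -0.    0.78  0.15]
1 lev0 [0.546 0.06  0.103] [ 0.02  0.52  1.76 -0.    0.86  1.06]
1 lev1 [0.567 0.039 0.103] [-0.01  0.55  1.71 -0.    0.89  0.53]
1 lev1u [0.567 0.039 0.223] [-0.01  0.39  1.61 -0.    1.13  0.53]
-1 pre [ 0.561 -0.266  0.172] [-0.63  0.87  1.08  0.28  1.83  0.41]
-1 grasp [ 0.53  -0.21   0.095] [-0.59  0.86  1.31  0.29  1.61  0.38]
-1 lift [ 0.552 -0.249  0.149] [-0.62  0.86  1.15  0.28  1.77  0.4 ]
-1 up [ 0.552 -0.249  0.249] [-0.62  0.77  1.08  0.29  1.93  0.45]
-1 over [0.463 0.242 0.256] None
-1 place [0.463 0.242 0.079] None
-1 lev0 [0.546 0.06  0.103] [ 0.02  0.52  1.76 -0.    0.86 -2.08]
-1 lev1 [0.567 0.039 0.103] [-0.01  0.55  1.71 -0.    0.89 -2.61]
-1 lev1u [0.567 0.039 0.223] [-0.01  0.39  1.61 -0.    1.13 -2.61]
```

```bash
python3 - <<'E'
from plan import *
q=qg(1)
r.set_gripper(.6)
r.move_to(grasp-.11*cx+.06*up,q)
r.move_linear(grasp-.08*cx,vel=.15)
d=shot('scene','pre.png'); a=d['pixels'][130:290,150:390]; t=shot('top')['pixels'][190:310,320:500]
cv2.imwrite('pics/pre.png',cv2.cvtColor(np.hstack([cv2.resize(x,None,fx=500/x.shape[0]*.5*1.0,fy=250/x.shape[0]) if 0 else cv2.resize(x,(375,250)) for x in(a,t)]),cv2.COLOR_RGB2BGR))
print(r.current_tool_pos(),grasp-.08*cx,r.current_contact_force(),r.current_t(),r.current_opening())
E
```

```text
[ 0.55547225 -0.25547617  0.15746613] [ 0.55499614 -0.25496586  0.1562646 ] [-0.90430215 -1.27559384  0.5456684 ] 3.5833 0.5984809180042036
```

View pics/pre.png

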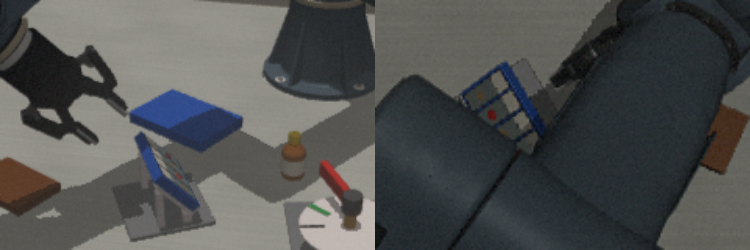

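The gripper's fingers, at crop (125,110) and (92,140), straddle the line to the carrier's upper edge at (145,145). The approach looks aligned, so I go in and grip.

```bash
python3 - <<'E'
from plan import *
r.move_linear(grasp-.03*cx,vel=.1); print(r.current_contact_force())
r.move_linear(grasp,vel=.05); print(r.current_contact_force(),r.current_tool_pos()-grasp)
r.set_gripper(0.0,squeeze=40); print(r.current_opening()*85,r.current_finger_force(),r.current_contact_force())
r.move_linear(grasp-.07*cx,vel=.06); print(r.current_contact_force())
r.move_linear(grasp-.07*cx+.1*up,vel=.15)
r.move_to(strip+.2*up,qp(1))
print(r.current_opening()*85,r.current_finger_force(),r.current_t(),r.current_contact_force())
d=shot('scene','held.png');np.savez('held.npz',**d);np.savez('heldt.npz',**shot('top'))
E
```

```text
[-0.1170206  -0.31228847  0.35273425]
[0.92907973 0.48543658 0.74478342] [ 1.44227290e-04 -9.78156272e-05  1.47919158e-04]
14.549892630574751 40.462555289268494 [ 1.15134452 -1.88067832  1.42356188]
[-0.48394776  0.0723302  -1.76331305]
14.542671026891739 39.9730521440506 9.9417 [ 0.85535654 -0.17037089 -1.82965472]
```

View pics/held.png

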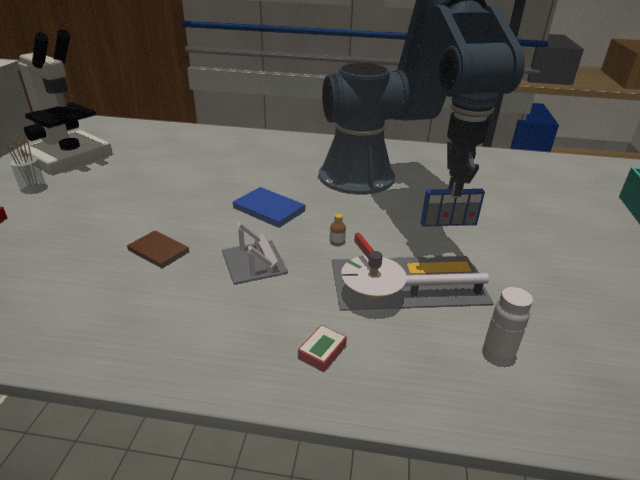

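The carrier is held upright at (452,208) with its slides towards the bar. I measure its offset in the hand.

```bash
python3 - <<'E'
from plan import *
d=dict(np.load('held.npz'));W=cloud(d)[180:235,415:492].reshape(-1,3)
L=np.c_[(W-strip)@sx,(W-strip)@syv,W[:,2]]
L=L[(np.abs(L[:,0])<.04)&(L[:,2]<.24)]
print(len(L),[np.percentile(L[:,i],[0,1,5,50,95,99,100]).round(4).tolist() for i in range(3)])
low=L[L[:,2]<.185]; A=np.c_[low[:,1:],np.ones(len(low))]; print('face slopes',np.linalg.lstsq(A,low[:,0],rcond=None)[0])
print('y range low',np.percentile(low[:,1],[1,50,99]))
b=[(k,low[abs(low[:,1]-k)<.005][:,2].min()) for k in np.linspace(-.05,.05,9)]; print(np.round(b,4).tolist(),np.polyfit(*zip(*b),1))
print((r.current_tool_pos()-strip).round(4))
E
```

```text
2227 [[-0.0155, -0.0075, -0.0009, 0.0093, 0.0152, 0.0223, 0.0237], [-0.0623, -0.0616, -0.0591, -0.0039, 0.0573, 0.0639, 0.0661], [0.1246, 0.1269, 0.1319, 0.177, 0.2201, 0.234, 0.24]]
face slopes [0.0135423  0.00948315 0.00751906]
y range low [-0.06160664 -0.00180871  0.06392339]
[[-0.05, 0.1248], [-0.0375, 0.1254], [-0.025, 0.1266], [-0.0125, 0.1274], [0.0, 0.1273], [0.0125, 0.1269], [0.025, 0.1258], [0.0375, 0.1246], [0.05, 0.1253]] [-0.00337831  0.12601537]
[ 0.0002 -0.0003  0.2   ]
```

```bash
python3 - <<'E'
from plan import *
t=strip-.001*syv
r.move_linear(t+[0,0,.12-.006],rot=qp(1),vel=.12)
r.move_linear(t+[0,0,.092-.006],vel=.04); r.sleep(.2)
f0=r.current_contact_force()[2]; z=.092; print(f0)
while z>.072:
    z-=.001; r.move_linear(t+[0,0,z-.006],vel=.02); r.sleep(.05)
    f=r.current_contact_force()[2]
    if f-f0>4: break
print(z,f,r.current_contact_force(),r.current_tool_pos(),r.current_t())
d=shot('scene');W=cloud(d)[200:300,390:500].reshape(-1,3)
L=np.c_[(W-strip)@sx,(W-strip)@syv,W[:,2]];L=L[(np.abs(L[:,0])<.025)&(L[:,2]<.1)&(L[:,2]>.01)]
print([np.percentile(L[:,i],[1,5,50,95,99]).round(4).tolist() for i in range(3)])
cv2.imwrite('pics/down.png',cv2.cvtColor(cv2.resize(d['pixels'][150:330,320:560],(800,600)),cv2.COLOR_RGB2BGR))
E
```

```text
-1.6208177867917117
0.08299999999999999 11.652606081603604 [-2.20189778  0.14295139 11.65260608] [0.46376825 0.24180629 0.08405807] 14.6583
[[-0.006, -0.0002, 0.0095, 0.0131, 0.0215], [-0.0622, -0.06, -0.0046, 0.058, 0.063], [0.011, 0.0146, 0.0563, 0.0906, 0.0963]]
```

View pics/down.png

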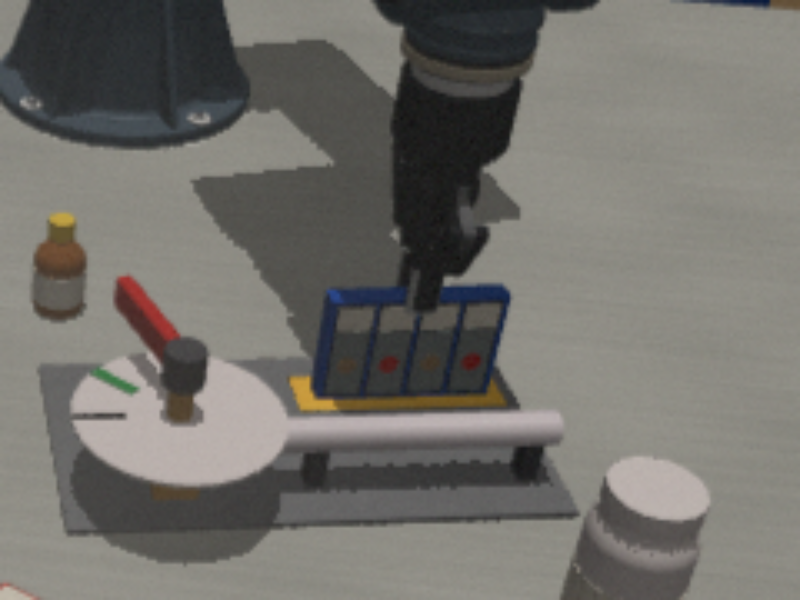

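The carrier rests on the yellow strip at crop (410,345), with its slides facing the bar at (430,430). I release it, retreat and check.

```bash
python3 - <<'E'
from plan import *
p=r.current_tool_pos(); p[2]+=.0003; r.move_linear(p,vel=.02); print(r.current_contact_force())
for o in (.22,.3,.4,.55): r.set_gripper(o)
r.sleep(.2); print(r.current_finger_force(),r.current_contact_force())
p[2]+=.14; r.move_linear(p,vel=.12); r.sleep(.3)
d=shot('scene','rel.png');W=cloud(d)[200:300,390:500].reshape(-1,3)
L=np.c_[(W-strip)@sx,(W-strip)@syv,W[:,2]];L=L[(np.abs(L[:,0])<.025)&(L[:,2]<.12)&(L[:,2]>.012)]
print([np.percentile(L[:,i],[1,5,50,95,99]).round(4).tolist() for i in range(3)])
f=L[abs(L[:,0]-.0095)<.004];print('face',np.linalg.lstsq(np.c_[f[:,1:],np.ones(len(f))],f[:,0],rcond=None)[0])
p,q=lev(.295,1); print(r.current_t()); W=cloud(d)[240:285,365:385]; print('hub top',np.nanmax(W[...,2]))
E
```

```text
[ 0.10952584  0.74076771 -1.44598029]
0.0 [-0.77713519  0.15144952 -0.51367334]
[[-0.0055, -0.0011, 0.0092, 0.0122, 0.0133], [-0.0622, -0.0599, -0.0021, 0.0572, 0.0632], [0.0129, 0.017, 0.0574, 0.0899, 0.0915]]
face [ 0.00093254 -0.00649451  0.00984177]
17.8167
hub top 0.11759333599484745
```

```bash
python3 - <<'E'
from plan import *
p,q=lev(.293,1)
r.move_to(p+.12*up,q); r.move_linear(p,vel=.12); print(r.current_contact_force())
r.set_gripper(0,squeeze=20); print(r.current_opening()*85,r.current_contact_force())
for th in np.linspace(.293,.785,6)[1:]:
    p,q=lev(th,1); r.move_linear(p,rot=q,vel=.05)
r.sleep(.2); print(r.current_contact_force(),r.current_tool_pos()-p)
r.set_gripper(.5); r.sleep(.2); print(r.current_finger_force(),r.current_contact_force())
r.move_linear(p+.14*up,vel=.12)
r.move_to([.30,-.35,.3],q); r.sleep(.2)
T=shot('top');S=shot('scene')
C=cloud(T);m=cv2.inRange(cv2.cvtColor(T['pixels'],cv2.COLOR_RGB2HSV),(0,120,60),(8,255,255))>0
b=np.zeros_like(m);b[195:260,260:330]=1;P=C[m&b];P=P[P[:,2]>.09]
c,s,a=cv2.minAreaRect(P[:,:2].astype(np.float32));v=axis[:2]-np.array(c);print(len(P),c,s,a,'axis dir',np.degrees(np.arctan2(v[1],v[0]))-13.7)
W=cloud(S)[200:300,390:500].reshape(-1,3)
L=np.c_[(W-strip)@sx,(W-strip)@syv,W[:,2]];L=L[(np.abs(L[:,0])<.025)&(L[:,2]<.12)&(L[:,2]>.012)]
print([np.percentile(L[:,i],[1,5,50,95,99]).round(4).tolist() for i in range(3)],r.current_t())
x=np.hstack([cv2.resize(i,(400,300)) for i in(T['pixels'][170:320,180:380],S['pixels'][200:350,320:520])])
cv2.imwrite('pics/end.png',cv2.cvtColor(x,cv2.COLOR_RGB2BGR))
E
```

```text
[ 0.18829996 -0.65197011 -0.10725483]
11.339175077597764 [-0.42409175 -3.24425118  3.75673209]
[-3.59654828 -4.80075221  6.76384232] [-3.37585188e-05 -3.03723653e-04  4.21235854e-04]
0.0 [ 0.42250166  0.3410679  -0.01458893]
112 (0.5694265961647034, 0.04277738556265831) (0.07870922237634659, 0.011631399393081665) 59.66539001464844 axis dir 45.251427109438566
[[-0.0057, -0.0011, 0.0092, 0.0123, 0.0136], [-0.0621, -0.0597, -0.0019, 0.0576, 0.0631], [0.0127, 0.0166, 0.0571, 0.0897, 0.0911]] 25.7333
```

View pics/end.png

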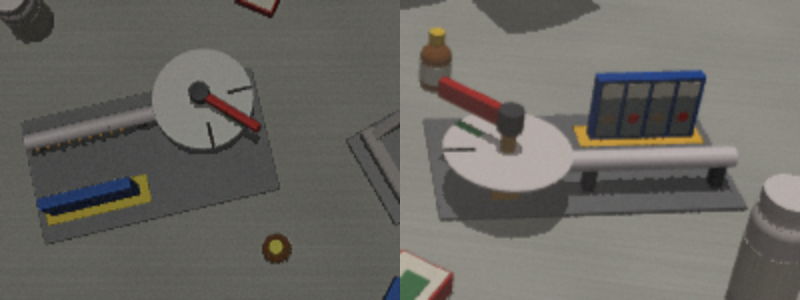

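The lever covers the green mark at (235,110), at 45–46°. The carrier still stands on the strip, at (90,195), and the bystanders have not moved.

```bash
python3 -c "
from cell import r
print(r.hand_in())"
```

```text
the job is handed in; nothing more can be done
None
```

The job is handed in: in the last pictures the blue carrier stood upright and released on the yellow strip with its slides facing the air bar, the valve lever measured about 45°, and the bystanders looked unmoved; the hand-in returned no verdict.

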